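Fetch the control pot from behind the bottles

TASK

Clear the purple-capped and the yellow-capped bottle out of the way by standing both on the blue parking tray, then fetch the red-lidded pot from the nook behind them and set it upright in the middle of the mixer's round platform. After that, stand each bottle back in its old place, upright on the mat of its own colour, centred on the circle in front of the nook. Let no bottle or pot tip over and leave the white-lidded pot where it is.

Things in the scene. Friction and masses are not known exactly. Their poses are not given: they have to be found in the camera images.
- bottle_purple: white bottle with purple cap and purple label band, 122 mm tall, about 0.16 kg; straight round body 44 mm across up to 94 mm, cap 28 mm across from 100 to 122 mm up; grip the body about 78 mm above its base, clear of the pots. Starts on the mat of its colour. Origin: centre of its underside, z up its axis
- bottle_yellow: white bottle with yellow cap and yellow label band, 122 mm tall, about 0.16 kg; straight round body 44 mm across up to 94 mm, cap 28 mm across from 100 to 122 mm up; grip the body about 78 mm above its base, clear of the pots. Starts on the mat of its colour. Origin: centre of its underside, z up its axis
- pot_red: squat pot with a red lid, 48 mm tall, about 0.07 kg; body 46 mm across, lid 50 mm across from 32 mm up. Stands in the nook behind the bottles: walls 8 mm beside it leave no room for a finger, 32 mm are free behind it. Once the bottles are gone, grip it along the bay's x, one finger in front, one behind, TCP about 32 mm above its base. Origin: centre of its underside, z up
- pot_white: the same kind of pot with a white lid (48 mm tall, 50 mm across), standing on the bay beside the nook, left or right of it. Not part of the job: it stays. Origin at the centre of its underside
- mat_purple: purple mat, fixed on the bay, 88 x 50 x 2 mm, its front end showing in front of the bottle. Origin on its underside below the centre of its white 47 mm circle (under the bottle at the start), the purple bottle's place, 25 mm from its rear and 63 mm from its front end. x towards the nook, z up. The mats lie abreast, circles 54 mm apart: bottles stand 10 mm apart
- mat_yellow: yellow mat, fixed on the bay, 88 x 50 x 2 mm, its front end showing in front of the bottle. Origin on its underside below the centre of its white 47 mm circle (under the bottle at the start), the yellow bottle's place, 25 mm from its rear and 63 mm from its front end. x towards the nook, z up. The mats lie abreast, circles 54 mm apart: bottles stand 10 mm apart
- bay: pale plate 190 x 220 x 6 mm, fixed, with a U-shaped nook of white walls, top 66 mm above the table, 66 mm wide inside, open to the front, from x = -10 to 75 mm. Origin at table level, mid-width; x points into the nook, away from the robot. Red pot near x 18, y 0; bottles near x -35, y +-27; white pot and a small carton near x 30, y +-80 mm
- tray: blue parking tray, fixed, 220 mm (its x) by 130 mm (its y), rim 14 mm high and 4 mm thick, floor about 4 mm thick; left or right of the bay. Both bottles fit one behind the other along its x, such as 50 mm either side of the middle. Origin: centre of its underside, z up
- mixer: white sample mixer, fixed, block 130 x 120 mm, 34 mm high, with a flat dark round platform 90 mm across with a red ring and white middle (54 mm across); platform top 40 mm above the table. On the other side of the bay from the tray. Origin: centre of the block's underside, below the platform's centre

How it is judged (in metres and radians):
On the way, in this order (a step that is already met when the one before it is completed fails the run):
1. both bottles stand released on the parking tray (x of bottle_purple in the frame of tray between -0.09 and 0.09 m and y of bottle_purple in the frame of tray between -0.045 and 0.045 m and z of bottle_purple in the frame of tray between 0 and 0.012 m and angle between each of bottle_purple, bottle_yellow's own z axis and vertical below 0.12 rad and linear speed of each of bottle_purple, bottle_yellow below 0.03 m/s and contact force between each of bottle_purple, bottle_yellow and the fingers below 0.05 N and x of bottle_yellow in the frame of tray between -0.09 and 0.09 m and y of bottle_yellow in the frame of tray between -0.045 and 0.045 m and z of bottle_yellow in the frame of tray between 0 and 0.012 m), for 0.2 s.
2. the red-lidded pot stands released in the middle of the mixer's platform, both bottles still on the tray (all of step 1 and horizontal distance between pot_red and mixer below 0.015 m and z of pot_red in the frame of mixer between 0.034 and 0.046 m and angle between pot_red's own z axis and vertical below 0.12 rad and linear speed of pot_red below 0.03 m/s and contact force between pot_red and the fingers below 0.05 N), for 0.2 s.
At the end, for the whole second after the job is handed in: The red-lidded pot stands upright on the mixer's platform, within 15 mm of its centre; each bottle stands upright on the mat of its own colour, within 12 mm of its circle's centre; all released and at rest (horizontal distance between pot_red and mixer below 0.015 m and z of pot_red in the frame of mixer between 0.034 and 0.046 m and angle between each of pot_red, bottle_purple, bottle_yellow's own z axis and vertical below 0.12 rad and linear speed of each of pot_red, bottle_purple, bottle_yellow below 0.03 m/s and contact force between each of pot_red, bottle_purple, bottle_yellow and the fingers below 0.05 N and horizontal distance between bottle_purple and mat_purple below 0.012 m and z of bottle_purple in the frame of mat_purple between -0.003 and 0.007 m and horizontal distance between bottle_yellow and mat_yellow below 0.012 m and z of bottle_yellow in the frame of mat_yellow between -0.003 and 0.007 m); the robot touches nothing.
It fails at once if the white-lidded pot was moved more than 15 mm (distance of pot_white from where it was at the start of the episode above 0.015 m).
It fails at once if a bottle or the red-lidded pot was tipped over (angle between any of bottle_purple, bottle_yellow, pot_red's own z axis and vertical above 0.8 rad).
It also fails if it takes over 131 s, if anything falls off the work surface, if the arm or the gripper's body presses on something with over 40 N, if the wrist force passes 120 N, or if a joint passes its speed limit or range.

ROBOT

A 6-joint arm with a two-finger parallel gripper is mounted at the origin on the work surface. World frame = base frame: x ahead of the robot, y to its left, z up, the work surface at z = 0. Lengths are in m, angles in degrees, forces in N, time in s.
With the tool pointing down it reaches from about 0.25 to 0.725 m from the base axis. Payload 9.7 kg.
Tool frame: the origin (TCP) lies between the finger pads, 19 mm behind the fingertips; this is the grasp point; y points along the fingers, x is the direction in which the jaws open and shut, and the axes are right-handed (so a half turn about y gives the same grasp; the last joint's range is limited). The gripper opens to 85 mm and grips with 20 to 120 N. Pads are 22 mm wide; open, the fingers measure 114 mm over their backs; the gripper's body (76 mm by 85 mm) begins 54 mm behind the grasp point. The pads swing forward as they close: fully open they stand 13 mm farther back than shut.
Start: joints at [-63.083, 4.979, 10.078, 95.1, 0, 90], TCP at [0.249, -0.49, 0.25] pointing down, gripper open.
Joint ranges: [-179.16, 179.16], [-48.56, 103.87], [-65.8, 70.77], [-126.05, 130.52], [-82.76, 87.17], [-180, 180]. Speed limits (degrees/s): [127.2, 127.2, 147.25, 180, 180, 180].

INTERFACE

Orientations are given as [roll, pitch, yaw] about the fixed x, y, z axes, in that order (R = Rz(yaw) Ry(pitch) Rx(roll)).
In Python, from workcell import bot gives the robot as it stands.
- The arm moves only by the shell command python3 -m jog 'ROWS' [FORCE]. ROWS is JSON, a list of rows, each an object with "rotation": the turn, a rotation vector about the world's x, y, z in degrees, a list of three; "travel": the shift along the world's x, y, z in mm, a list of three; "jaw": the gripper command: -1 is shut, 1 is fully open, values between are in proportion. In form: [{"rotation": [rx, ry, rz], "travel": [x, y, z], "jaw": jaw}, ...]. A call has 1 to 8 rows; each row shifts and turns the commanded pose from where the row before left it; what a row does not reach is not made up. A row lasts 1/8 s, in which the tool goes at most 62.5 mm and 10.7 degrees, less where a joint would pass 70% of its speed; a pose out of reach is approached as far as the arm can. A call with a gripper value outside its range is refused whole. The fingers move at their own pace and stop on an object; FORCE is the grip in N (left out, the last holds). Time passes only in rows, so rows that do not move let the fingers close. It gives the time, the measured TCP pose, the force and the opening at its end, in the units of the state.
- bot.get_obs(): the state, without advancing time (a new reading comes with each control period).
- bot.camera(name): name is "side" or "top"; returns the picture (384x512x3 uint8, red, green, blue); there is no depth.
- bot.camera_params(name): a dict with "K" (3x3 intrinsics, pixels), "view" (4x4, takes a point from world to camera coordinates). Camera axes: x right, y up, looking along -z (the intrinsics and any distortion apply to the point x, -y, -z); pixel columns grow to the right and rows downward; lengths in m; the calibration is good to about 2 mm. A picture is of the moment at which its call begins. camera_params takes no time and is no camera call.
- bot.job_done(): hands the job in, once; it reports no verdict.
Trained networks look in the newest picture that a camera, given by its name, has taken for a name from the list of things; names that differ only in an ending like _2 or _b are one class to them, and where a whole thing is asked for, a point or a joint stands for the part that bears it (a point fixed in the world has none). Each returns a list of dicts, best first, with "score" (0 to 1); they miss things now and then, are a little off and sometimes report something else, mostly with a low value. They report only what shows in the picture. A call takes as long as a camera call.
- bot.recognise(camera, thing): "xy" ([column, row] in pixels, amid what is visible of it).
- bot.trace(camera, thing): "mask" (384x512 bool, what is visible of it) and "xy" ([column, row] in pixels, amid what is visible of it).
The state is a dict: "time": time; "q": joint angles; "qd": joint speeds; "joint_efforts": joint torques, N m; "ee_pos": TCP position; "tcp_rot": TCP orientation; "wrist_force": force on the tool from outside, world axes, zero at the start; "torque": the same for the moment, N m; "opening": finger opening in m.
Only numpy, scipy, OpenCV 4.12 (cv2) and the standard library are available. Lean on these libraries where they do the work, as an engineer would, in place of code of your own. Each camera call takes 0.05 s, during which the arm holds its last target.

## Working session

There is one attempt and no reset: what is moved stays moved. The work goes in short steps, Python scripts to look and compute and a shell command to move; the robot and the scene stay as the last step left them, time stands still between calls to the robot, and variables do not carry over. Pictures are saved under pics/ and viewed, and the job is handed in when it is done.

```bash
ls; mkdir -p pics; python3 - <<'E'
from workcell import bot
import cv2
print(bot.get_obs())
for n in("side","top"):
    im=bot.camera(n); cv2.imwrite(f"pics/{n}0.png",cv2.cvtColor(im,cv2.COLOR_RGB2BGR)); print(bot.camera_params(n))
E
```

```text
pics
{'time': 0.0, 'q': array([-6.30848749e+01,  5.00960778e+00,  1.00334283e+01,  9.50978641e+01,
        1.21795785e-04,  8.99994008e+01]), 'qd': array([ 0.07419643,  0.04027703, -0.03371209, -0.03802239, -0.15028744,
       -0.06155564]), 'joint_efforts': array([ 5.95618585e-04, -5.20380878e+01,  4.64810872e+01,  1.61584339e-02,
        6.03636181e-05, -4.03130073e-06]), 'ee_pos': array([ 0.24887825, -0.49024379,  0.24928817]), 'tcp_rot': array([-8.99998774e+01,  7.40435118e-02, -6.30842757e+01]), 'wrist_force': array([-0.12235567, -0.30896276, -0.75879859]), 'torque': array([ 0.04629065, -0.00936877,  0.02918407]), 'opening': 0.08557236580211719}
{'K': array([[371.87476459,   0.        , 250.69634191],
       [  0.        , 371.87476459, 192.1472616 ],
       [  0.        ,   0.        ,   1.        ]]), 'view': array([[ 9.99508231e-01, -2.29238746e-02,  2.13960958e-02,
        -5.71508470e-01],
       [-7.87204826e-04,  6.63768081e-01,  7.47938042e-01,
        -5.67316079e-02],
       [-3.13476833e-02, -7.47587072e-01,  6.63423614e-01,
        -9.38076138e-01],
       [ 0.00000000e+00,  0.00000000e+00,  0.00000000e+00,
         1.00000000e+00]])}
{'K': array([[367.98858656,   0.        , 254.86896102],
       [  0.        , 367.98858656, 183.23824076],
       [  0.        ,   0.        ,   1.        ]]), 'view': array([[ 0.02539808, -0.99960985,  0.01162286, -0.01959445],
       [ 0.99637935,  0.02625623,  0.0808629 , -0.56474001],
       [-0.08113652,  0.00952701,  0.99665746, -0.93309601],
       [ 0.        ,  0.        ,  0.        ,  1.        ]])}
```

View pics/top0.png

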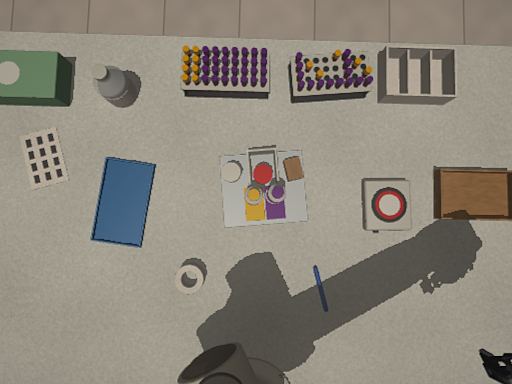

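View pics/side0.png

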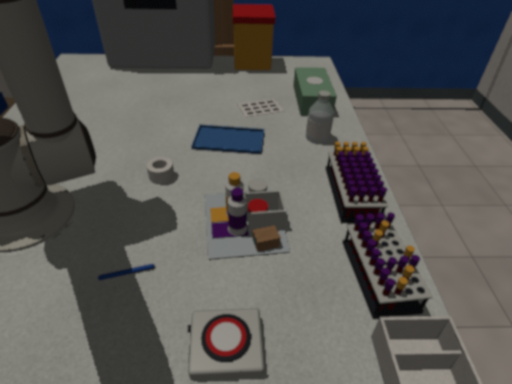

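```bash
cat > h.py <<'E'
from workcell import bot
import numpy as np, cv2
def cam(n):
    p=bot.camera_params(n); return p["K"],p["view"]
def proj(n,P):
    K,V=cam(n); c=V[:3,:3]@np.asarray(P)+V[:3,3]; u=K@np.array([c[0],-c[1],-c[2]]); return u[:2]/u[2]
def ray(n,px):
    K,V=cam(n); d=np.linalg.inv(K)@np.array([px[0],px[1],1.]); d=np.array([d[0],-d[1],-d[2]])
    R=V[:3,:3]; return -R.T@V[:3,3], R.T@d
def onz(n,px,z):
    o,d=ray(n,px); return o+d*(z-o[2])/d[2]
def shot(n,f=None):
    im=bot.camera(n)
    if f: cv2.imwrite(f"pics/{f}.png",cv2.cvtColor(im,cv2.COLOR_RGB2BGR))
    return im
E
python3 - <<'E'
from h import *
its={}
for n in("top","side"):
    im=shot(n)
    for t in["bottle_purple","bottle_yellow","pot_red","pot_white","mat_purple","mat_yellow","bay","tray","mixer"]:
        r=bot.trace(n,t)
        for k in r[:2]:
            m=k["mask"]; ys,xs=np.where(m)
            rr=cv2.minAreaRect(np.c_[xs,ys].astype(np.float32)) if len(xs) else None
            print(n,t,round(k["score"],2),np.round(k["xy"],1),m.sum(),rr and np.round([*rr[0],*rr[1],rr[2]],1))
        if r: its[n+"_"+t]=r[0]["mask"]
    its[n]=im
np.savez("m0.npz",**its)
im=its["top"][130:250,80:420]; cv2.imwrite("pics/topz.png",cv2.resize(cv2.cvtColor(its["top"][140:240,205:325],cv2.COLOR_RGB2BGR),None,fx=6,fy=6,interpolation=cv2.INTER_CUBIC))
cv2.imwrite("pics/sidez.png",cv2.resize(cv2.cvtColor(its["side"][165:265,190:310],cv2.COLOR_RGB2BGR),None,fx=6,fy=6,interpolation=cv2.INTER_CUBIC))
E
```

```text
top bottle_purple 0.53 [275.2 195.5] 253 [275.3 193.8  15.6  19.1  45. ]
top bottle_yellow 0.51 [253.8 196.1] 264 [253.3 195.3  17.7  17.   45. ]
top pot_red 0.81 [261.1 173.4] 314 [262. 174.  20.  18.  90.]
top pot_white 0.66 [227.5 171.2] 312 [230.5 172.   19.1  19.1  45. ]
top mat_purple 0.9 [272.9 207.5] 374 [274.  201.5  34.3  18.9  85.2]
top mat_yellow 0.65 [252.7 210.9] 353 [253.7 203.2  34.   18.9  85.2]
top mat_yellow 0.17 [385.8 205.1] 2495 [386. 206.  52.  50.  90.]
top bay 0.64 [121.5 202.8] 4444 [122.7 202.   52.8  87.    9.5]
top bay 0.59 [259.6 187.3] 3951 [262.5 186.7  76.3  85.1  85.2]
top tray 0.58 [120.3 200.7] 4371 [122.4 202.1  51.4  86.5  10. ]
top mixer 0.93 [386.2 206.6] 2470 [385.4 205.4  52.2  49.3  87.2]
top mixer 0.39 [227.3 172.5] 300 [230.5 172.   18.   19.   90. ]
side bottle_purple 0.58 [236.5 215.2] 836 [237. 211.  48.  20.  90.]
side bottle_yellow 0.51 [234.2 181.8] 256 [231.4 191.5  16.6  38.5  20.6]
side pot_red 0.49 [257.6 204.1] 205 [257.3 205.3  12.5  19.1  85.2]
side pot_white 0.72 [258.1 184.5] 204 [257.  185.5  11.   18.   90. ]
side mat_purple 0.74 [219.5 230.2] 330 [229.3 229.4  15.7  36.5  85.2]
side mat_purple 0.74 [254.5 203.4] 257 [256.8 205.1  14.3  20.7  82.9]
side mat_yellow 0.63 [216.  212.4] 237 [218.4 214.6  14.4  16.8  85.6]
side bay 0.81 [249.6 228.3] 2953 [245.6 224.2  65.   81.2  85.8]
side tray 0.63 [227.2 142.6] 1717 [227.  139.1  71.   25.9   4.1]
side tray 0.18 [223.9 346.7] 4909 [224.  344.1  69.3  74.5  87.5]
side mixer 0.63 [222.4 347.9] 5039 [224.3 344.1  70.1  76.5  88.1]
```

```bash
ls pics
```

```text
side0.png
sidez.png
top0.png
topz.png
```

View pics/topz.png

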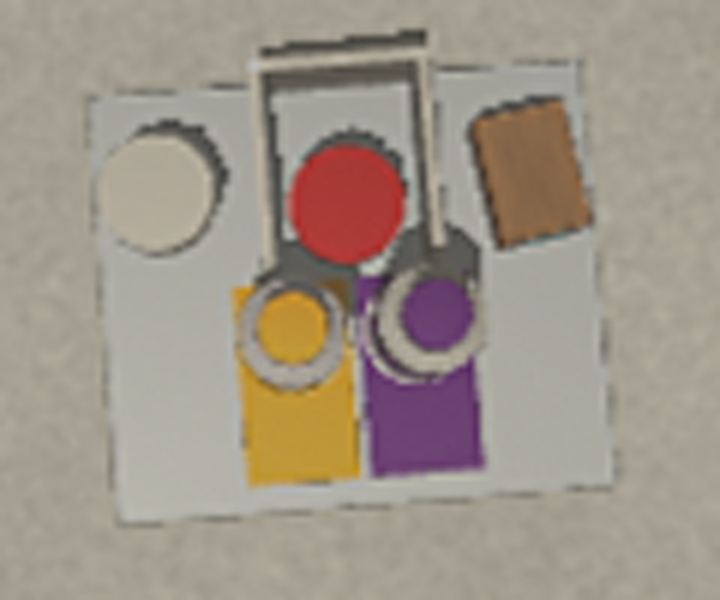

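View pics/sidez.png

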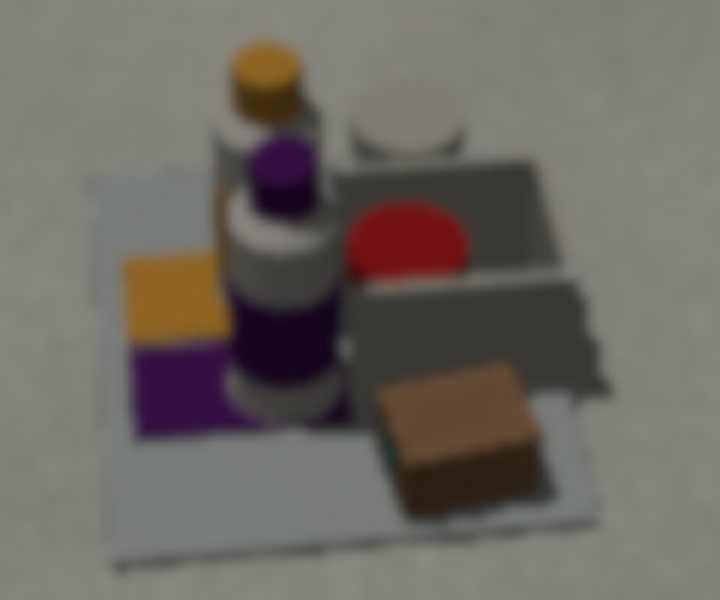

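```bash
cat > m.py <<'E'
from h import *
T=lambda u,v:(205+(u+.5)/6-.5,140+(v+.5)/6-.5)
S=lambda u,v:(190+(u+.5)/6-.5,165+(v+.5)/6-.5)
p=lambda s,a:print(s,np.round(a*1000,1))
for nm,uv,z in[("yel cap",(292,327),.130),("pur cap",(438,313),.130),("red lid",(347,203),.054),("white lid",(155,192),.054)]: p("top "+nm,onz("top",T(*uv),z))
for nm,uv,z in[("yel cap",(267,66),.130),("pur cap",(285,160),.130),("red lid",(408,247),.054),("white lid",(407,122),.054)]: p("side "+nm,onz("side",S(*uv),z))
c=[onz("top",T(*uv),.006) for uv in[(92,96),(577,63),(612,487),(120,523)]]
for a in c:p("c",a)
c=np.array(c); f=(c[2]+c[3])/2; b=(c[0]+c[1])/2; d=b-f; yw=np.degrees(np.arctan2(d[1],d[0])); l=c[0]-c[1]
print("bay yaw",yw,np.degrees(np.arctan2(-l[0],l[1])),"ctr",c.mean(0),np.linalg.norm(d),np.linalg.norm(l))
cs=np.array([onz("side",S(*uv),.006) for uv in[(90,178),(115,568),(598,525)]]); print("side c",np.round(cs*1000,1))
for nm,uvs in[("yel",[(248,484),(358,474)]),("pur",[(372,474),(484,468)])]:
    for uv in uvs:p("mat front "+nm,onz("top",T(*uv),.008))
for nm,uvs in[("yelS",[(123,260),(134,343)]),("purS",[(134,350),(138,437)])]:
    for uv in uvs:p("mat front "+nm,onz("side",S(*uv),.008))
M=np.load("m0.npz")
for n in("top","side"):
  for t,z in(("tray",.014),("mixer",.034)):
    ys,xs=np.where(M[n+"_"+t]); h=cv2.approxPolyDP(cv2.convexHull(np.c_[xs,ys].astype(np.float32)),4,True)[:,0]
    print(n,t,h.tolist()); print(np.round([onz(n,q,z)*1000 for q in h],0).tolist())
    p("ctr",onz(n,cv2.minAreaRect(h)[0],z))
E
python3 m.py; python3 - <<'E'
import numpy as np,cv2
M=np.load("m0.npz")
f=lambda a:cv2.cvtColor(a,cv2.COLOR_RGB2BGR)
cv2.imwrite("pics/tm.png",np.hstack([cv2.resize(f(M["top"][150:250,85:165]),None,fx=5,fy=5,interpolation=3-1),cv2.resize(f(M["top"][160:260,350:425]),None,fx=5,fy=5,interpolation=2)]))
cv2.imwrite("pics/sm.png",cv2.resize(f(M["side"][295:384,180:280]),None,fx=6,fy=6,interpolation=2))
E
```

```text
top yel cap [531.2  -0.9 130. ]
top pur cap [538.1 -56.8 130. ]
top red lid [587.9 -23.1  54. ]
top white lid [590.3  57.6  54. ]
side yel cap [530.2  -2.2 130. ]
side pur cap [537.4 -57.4 130. ]
side red lid [586.8 -24.4  54. ]
side white lid [589.2  53.5  54. ]
c [637.7  89.6   6. ]
c [ 658.4 -125.3    6. ]
c [ 471.2 -143.5    6. ]
c [450.2  71.2   6. ]
bay yaw 5.581879587076877 5.494946773768949 ctr [ 0.55435623 -0.02698369  0.006     ] 0.18826866071366444 0.21584597448095236
side c [[ 449.1   70.7    6. ]
 [ 473.7 -148.5    6. ]
 [ 657.7 -128.9    6. ]]
mat front yel [468.5  15.8   8. ]
mat front yel [474.1 -32.    8. ]
mat front pur [474.2 -38.2   8. ]
mat front pur [478.1 -87.    8. ]
mat front yelS [467.2  15.7   8. ]
mat front yelS [474.6 -33.6   8. ]
mat front purS [474.8 -37.6   8. ]
mat front purS [479.  -85.1   8. ]
top tray [[153.0, 164.0], [140.0, 246.0], [90.0, 240.0], [105.0, 157.0]]
[[609.0, 264.0, 14.0], [396.0, 287.0, 14.0], [408.0, 416.0, 14.0], [625.0, 390.0, 14.0]]
ctr [507.7 340.5  14. ]
top mixer [[411.0, 228.0], [364.0, 229.0], [361.0, 183.0], [406.0, 180.0]]
[[460.0, -407.0, 34.0], [454.0, -286.0, 34.0], [572.0, -278.0, 34.0], [583.0, -395.0, 34.0]]
ctr [ 515.7 -342.7   34. ]
side tray [[263.0, 131.0], [259.0, 153.0], [191.0, 148.0], [201.0, 125.0]]
[[621.0, 375.0, 14.0], [603.0, 250.0, 14.0], [394.0, 275.0, 14.0], [414.0, 410.0, 14.0]]
ctr [503.3 327.4  14. ]
side mixer [[263.0, 373.0], [191.0, 380.0], [187.0, 328.0], [192.0, 313.0], [258.0, 309.0]]
[[582.0, -411.0, 34.0], [463.0, -421.0, 34.0], [446.0, -329.0, 34.0], [453.0, -298.0, 34.0], [578.0, -291.0, 34.0]]
ctr [ 516.  -359.7   34. ]
```

View pics/tm.png

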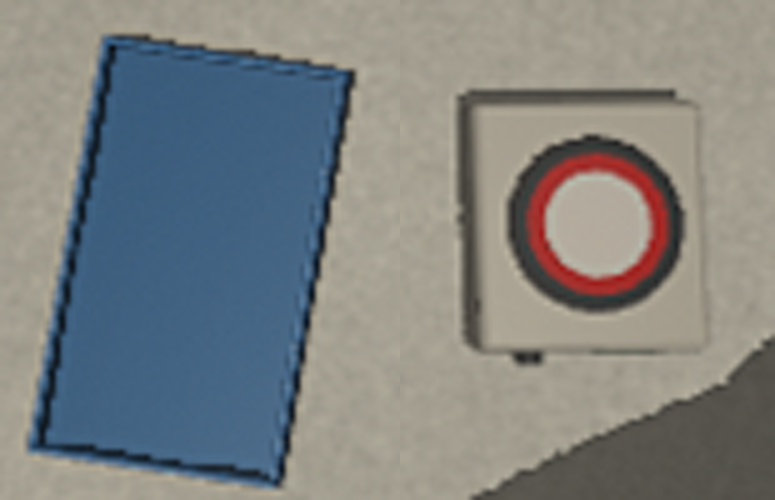

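View pics/sm.png

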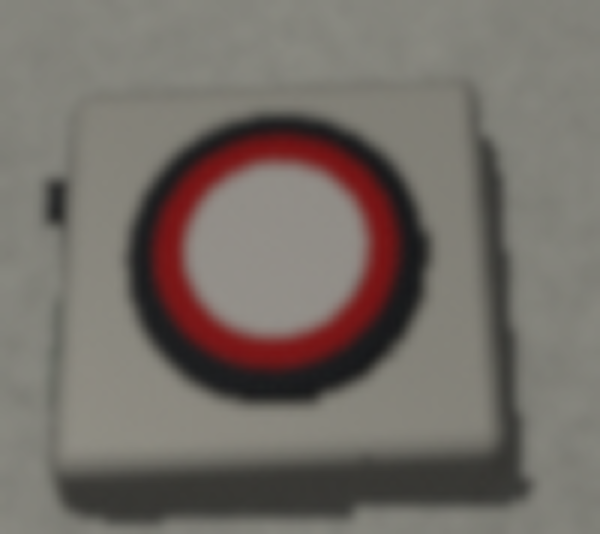

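```bash
python3 - <<'E'
from h import *
print(onz("top",(389.0,204.4),.04),onz("side",(225.75,336.1),.04),onz("top",(123.2,201.6),.014))
print([np.round(onz("top",(85+u/5-.4,150+v/5-.4),.014)*1000) for u,v in((105,37),(354,72),(282,485),(32,447))])
print(bot.get_obs()["time"])
E
```

```text
[ 0.51854909 -0.34822037  0.04      ] [ 0.51815047 -0.34823409  0.04      ] [0.50886152 0.33612649 0.014     ]
[array([625., 388.,  14.]), array([610., 257.,  14.]), array([394., 284.,  14.]), array([411., 414.,  14.])]
1.1
```

```bash
python3 -m jog '[{"rotation":[0,0,6],"travel":[14,25,0],"jaw":1},{"rotation":[0,0,9],"travel":[28,49,0],"jaw":1},{"rotation":[0,0,9],"travel":[28,49,0],"jaw":1},{"rotation":[0,0,9],"travel":[28,49,0],"jaw":1},{"rotation":[0,0,9],"travel":[28,49,0],"jaw":1},{"rotation":[0,0,9],"travel":[28,49,0],"jaw":1},{"rotation":[0,0,9],"travel":[28,49,0],"jaw":1},{"rotation":[0,0,8.6],"travel":[28,49,0],"jaw":1}]' 40
python3 -m jog '[{"rotation":[0,0,0],"travel":[28,49,-10],"jaw":1},{"rotation":[0,0,0],"travel":[28,49,-20],"jaw":1},{"rotation":[0,0,0],"travel":[16,22,-10],"jaw":1},{"rotation":[0,0,0],"travel":[0,0,0],"jaw":1},{"rotation":[0,0,0],"travel":[0,0,0],"jaw":1}]'
```

```text
time: 2.1
ee_pos: [0.4596, -0.1206, 0.2502]
tcp_rot: [-90.0, -0.0, 5.8]
wrist_force: [0.7, -0.5, 0.3]
opening: 0.0856
time: 2.72
ee_pos: [0.5307, -0.0028, 0.2103]
tcp_rot: [-90.0, 0.0, 5.5]
wrist_force: [-0.5, 0.2, -0.2]
opening: 0.0855
```

```bash
python3 -m jog '[{"rotation":[0,0,0],"travel":[1,1,-20],"jaw":1},{"rotation":[0,0,0],"travel":[0,0,-25],"jaw":1},{"rotation":[0,0,0],"travel":[0,0,-25],"jaw":1},{"rotation":[0,0,0],"travel":[0,0,-25],"jaw":1},{"rotation":[0,0,0],"travel":[0,0,-18],"jaw":1},{"rotation":[0,0,0],"travel":[0,0,-9],"jaw":1},{"rotation":[0,0,0],"travel":[0,0,0],"jaw":1},{"rotation":[0,0,0],"travel":[0,0,0],"jaw":1}]'
python3 - <<'E'
from h import *
a=shot("top")[130:260,190:340];b=shot("side")[110:260,170:320]
f=lambda a:cv2.resize(cv2.cvtColor(a,cv2.COLOR_RGB2BGR),(400,400),interpolation=2)
cv2.imwrite("pics/g1.png",np.hstack([f(a),f(b)]))
E
```

```text
time: 3.72
ee_pos: [0.5325, -0.0015, 0.089]
tcp_rot: [-90.0, -0.1, 5.5]
wrist_force: [-0.3, -0.3, -0.4]
opening: 0.0855
```

View pics/g1.png

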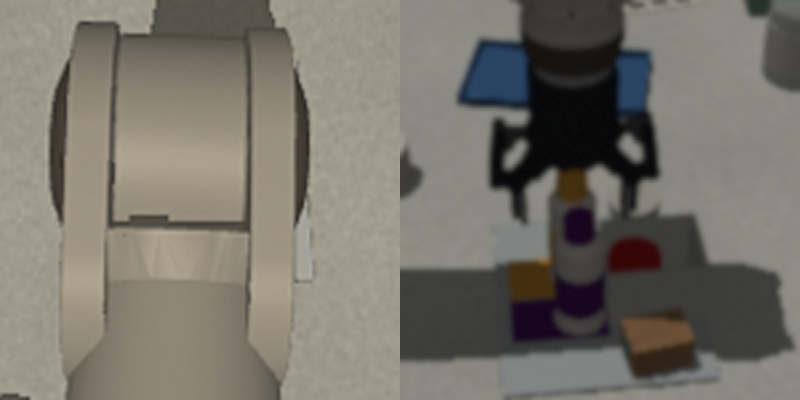

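The side view shows the open fingers on both sides of the yellow bottle (zoomed columns about 518 and 628, bottle at about 572). I'm closing now.

```bash
python3 -m jog '[{"rotation":[0,0,0],"travel":[0,0,0],"jaw":0.4},{"rotation":[0,0,0],"travel":[0,0,0],"jaw":0.2},{"rotation":[0,0,0],"travel":[0,0,0],"jaw":-0.2},{"rotation":[0,0,0],"travel":[0,0,0],"jaw":-0.5},{"rotation":[0,0,0],"travel":[0,0,0],"jaw":-0.5},{"rotation":[0,0,0],"travel":[0,0,0],"jaw":-0.5},{"rotation":[0,0,0],"travel":[0,0,0],"jaw":-0.5},{"rotation":[0,0,0],"travel":[0,0,0],"jaw":-0.5}]' 40
python3 -m jog '[{"rotation":[0,0,0],"travel":[0,0,3],"jaw":-0.5},{"rotation":[0,0,0],"travel":[0,0,8],"jaw":-0.5},{"rotation":[0,0,0],"travel":[0,0,14],"jaw":-0.5},{"rotation":[0,0,0],"travel":[0,0,20],"jaw":-0.5},{"rotation":[0,0,0],"travel":[0,0,20],"jaw":-0.5},{"rotation":[0,0,0],"travel":[0,0,10],"jaw":-0.5}]'
```

```text
time: 4.82
ee_pos: [0.532, -0.0014, 0.0883]
tcp_rot: [-90.0, -0.0, 5.5]
wrist_force: [-2.2, -0.3, 5.7]
opening: 0.0428
time: 5.58
ee_pos: [0.5325, -0.0014, 0.1649]
tcp_rot: [-90.0, -0.1, 5.5]
wrist_force: [0.8, 0.5, -0.9]
opening: 0.0431
```

```bash
python3 -m jog '[{"rotation":[0,0,0],"travel":[1,10,0],"jaw":-0.5},{"rotation":[0,0,0],"travel":[2,25,0],"jaw":-0.5},{"rotation":[0,0,0],"travel":[3,40,0],"jaw":-0.5},{"rotation":[0,0,0],"travel":[4,50,0],"jaw":-0.5},{"rotation":[0,0,0],"travel":[4,50,0],"jaw":-0.5},{"rotation":[0,0,0],"travel":[4,50,0],"jaw":-0.5},{"rotation":[0,0,0],"travel":[3,50,0],"jaw":-0.5},{"rotation":[0,0,0],"travel":[2,30,0],"jaw":-0.5}]'
python3 -m jog '[{"rotation":[0,0,0],"travel":[2,17,0],"jaw":-0.5},{"rotation":[0,0,0],"travel":[0,9,-5],"jaw":-0.5},{"rotation":[0,0,0],"travel":[0,0,-20],"jaw":-0.5},{"rotation":[0,0,0],"travel":[0,0,-20],"jaw":-0.5},{"rotation":[0,0,0],"travel":[0,0,-17],"jaw":-0.5},{"rotation":[0,0,0],"travel":[0,0,-9],"jaw":-0.5},{"rotation":[0,0,0],"travel":[0,0,-4],"jaw":-0.5},{"rotation":[0,0,0],"travel":[0,0,-2],"jaw":-0.5}]'
python3 - <<'E'
from h import *
f=lambda a:cv2.resize(cv2.cvtColor(a,cv2.COLOR_RGB2BGR),None,fx=4,fy=4,interpolation=2)
cv2.imwrite("pics/p1.png",f(shot("side")[60:200,150:350])); cv2.imwrite("pics/t1.png",f(shot("top")[135:260,190:340]))
E
```

```text
time: 6.58
ee_pos: [0.5541, 0.3064, 0.1616]
tcp_rot: [-90.0, 0.1, 5.6]
wrist_force: [0.7, -0.2, -1.2]
opening: 0.043
time: 7.58
ee_pos: [0.5572, 0.3296, 0.0863]
tcp_rot: [-90.0, -0.0, 5.5]
wrist_force: [-0.3, -1.0, -1.4]
opening: 0.0427
```

View pics/p1.png

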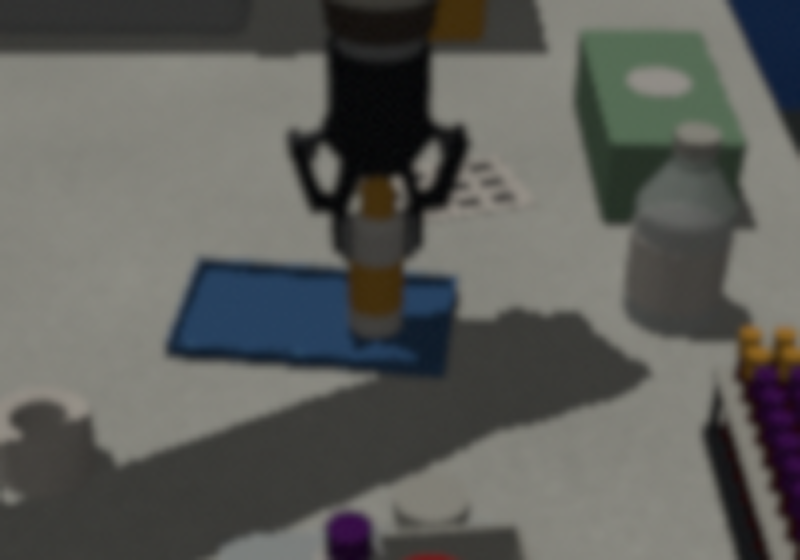

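View pics/t1.png

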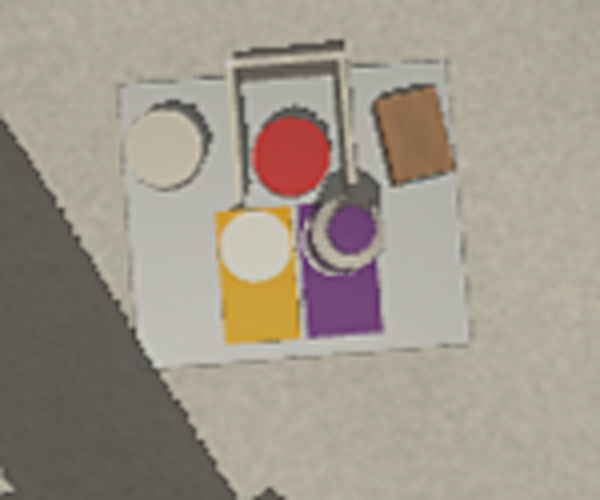

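The side view shows the yellow bottle upright over the tray (zoomed 377,330). The top view now shows the yellow mat's circle at zoomed (255,246). I'll lower the last couple of millimetres.

```bash
python3 -m jog '[{"rotation":[0,0,0],"travel":[0,0,-1],"jaw":-0.5},{"rotation":[0,0,0],"travel":[0,0,-1],"jaw":-0.5},{"rotation":[0,0,0],"travel":[0,0,0],"jaw":-0.5}]'
python3 - <<'E'
from h import *
print(onz("top",(190+255.5/4-.5,135+246.5/4-.5),.008))
E
```

```text
time: 8.05
ee_pos: [0.5571, 0.3297, 0.0844]
tcp_rot: [-90.0, -0.0, 5.5]
wrist_force: [0.0, -0.2, 1.8]
opening: 0.043
[ 0.5321638  -0.00205514  0.008     ]
```

Contact (+3 N change). I'll release it, opening gradually, then rise.

```bash
python3 -m jog '[{"rotation":[0,0,0],"travel":[0,0,0],"jaw":0.15},{"rotation":[0,0,0],"travel":[0,0,0],"jaw":0.35},{"rotation":[0,0,0],"travel":[0,0,0],"jaw":0.5},{"rotation":[0,0,0],"travel":[0,0,0],"jaw":0.6},{"rotation":[0,0,0],"travel":[0,0,15],"jaw":0.7},{"rotation":[0,0,0],"travel":[0,0,30],"jaw":1},{"rotation":[0,0,0],"travel":[0,0,40],"jaw":1},{"rotation":[0,0,0],"travel":[0,0,40],"jaw":1}]'
python3 -m jog '[{"rotation":[0,0,0],"travel":[0,-30,0],"jaw":1},{"rotation":[0,0,0],"travel":[-3,-55,0],"jaw":1},{"rotation":[0,0,0],"travel":[-3,-60,0],"jaw":1},{"rotation":[0,0,0],"travel":[-3,-60,0],"jaw":1},{"rotation":[0,0,0],"travel":[-3,-60,0],"jaw":1},{"rotation":[0,0,0],"travel":[-3,-60,0],"jaw":1},{"rotation":[0,0,0],"travel":[-3,-40,0],"jaw":1},{"rotation":[0,0,0],"travel":[-1,-22,0],"jaw":1}]'
python3 - <<'E'
from h import *
f=lambda a:cv2.resize(cv2.cvtColor(a,cv2.COLOR_RGB2BGR),None,fx=4,fy=4,interpolation=2)
cv2.imwrite("pics/p2.png",f(shot("side")[60:200,150:350])); print(bot.get_obs()["ee_pos"])
E
```

```text
time: 9.05
ee_pos: [0.5569, 0.3295, 0.2114]
tcp_rot: [-90.0, -0.0, 5.5]
wrist_force: [1.6, -0.1, 0.1]
opening: 0.0856
time: 10.05
ee_pos: [0.5377, -0.0595, 0.2104]
tcp_rot: [-90.0, -0.1, 5.4]
wrist_force: [0.5, -0.2, 0.0]
opening: 0.0854
[ 0.53773223 -0.06090439  0.21037276]
```

View pics/p2.png

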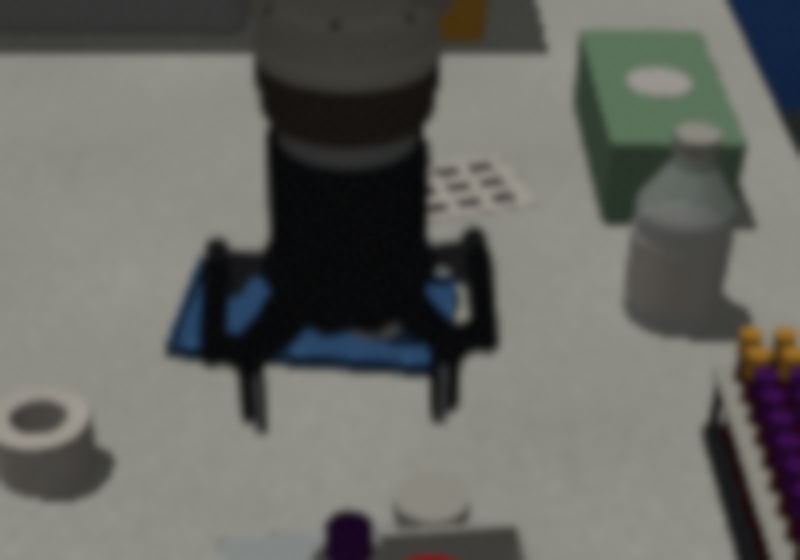

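The gripper hides most of the tray, but the bottle's base still shows at zoomed (380,325). Next is the purple bottle.

```bash
python3 -m jog '[{"rotation":[0,0,0],"travel":[0,3.5,-20],"jaw":1},{"rotation":[0,0,0],"travel":[0,0,-25],"jaw":1},{"rotation":[0,0,0],"travel":[0,0,-25],"jaw":1},{"rotation":[0,0,0],"travel":[0,0,-25],"jaw":1},{"rotation":[0,0,0],"travel":[0,0,-18],"jaw":1},{"rotation":[0,0,0],"travel":[0,0,-9],"jaw":1},{"rotation":[0,0,0],"travel":[0,0,0],"jaw":1},{"rotation":[0,0,0],"travel":[0,0,0],"jaw":0.6}]'
python3 -m jog '[{"rotation":[0,0,0],"travel":[0,0,0],"jaw":0.4},{"rotation":[0,0,0],"travel":[0,0,0],"jaw":0.2},{"rotation":[0,0,0],"travel":[0,0,0],"jaw":-0.2},{"rotation":[0,0,0],"travel":[0,0,0],"jaw":-0.5},{"rotation":[0,0,0],"travel":[0,0,0],"jaw":-0.5},{"rotation":[0,0,0],"travel":[0,0,0],"jaw":-0.5},{"rotation":[0,0,0],"travel":[0,0,0],"jaw":-0.5},{"rotation":[0,0,0],"travel":[0,0,0],"jaw":-0.5}]' 40
python3 -m jog '[{"rotation":[0,0,0],"travel":[0,0,3],"jaw":-0.5},{"rotation":[0,0,0],"travel":[0,0,8],"jaw":-0.5},{"rotation":[0,0,0],"travel":[0,0,14],"jaw":-0.5},{"rotation":[0,0,0],"travel":[0,0,20],"jaw":-0.5},{"rotation":[0,0,0],"travel":[0,0,20],"jaw":-0.5},{"rotation":[0,0,0],"travel":[0,0,10],"jaw":-0.5}]'
```

```text
time: 11.1
ee_pos: [0.5385, -0.0539, 0.088]
tcp_rot: [-90.0, -0.1, 5.5]
wrist_force: [-0.7, 0.2, -0.7]
opening: 0.0699
time: 12.1
ee_pos: [0.538, -0.054, 0.0874]
tcp_rot: [-90.0, -0.0, 5.5]
wrist_force: [-2.0, -0.3, 5.6]
opening: 0.0426
time: 12.85
ee_pos: [0.5385, -0.054, 0.1639]
tcp_rot: [-90.0, -0.1, 5.5]
wrist_force: [0.7, 0.6, -1.4]
opening: 0.0427
```

```bash
python3 -m jog '[{"rotation":[0,0,0],"travel":[-4,10,0],"jaw":-0.5},{"rotation":[0,0,0],"travel":[-7,25,0],"jaw":-0.5},{"rotation":[0,0,0],"travel":[-10,45,0],"jaw":-0.5},{"rotation":[0,0,0],"travel":[-12,55,0],"jaw":-0.5},{"rotation":[0,0,0],"travel":[-12,55,0],"jaw":-0.5},{"rotation":[0,0,0],"travel":[-12,55,0],"jaw":-0.5},{"rotation":[0,0,0],"travel":[-10,55,0],"jaw":-0.5},{"rotation":[0,0,0],"travel":[-7,45,0],"jaw":-0.5}]'
python3 -m jog '[{"rotation":[0,0,0],"travel":[-4,35,0],"jaw":-0.5},{"rotation":[0,0,0],"travel":[-2,16,-5],"jaw":-0.5},{"rotation":[0,0,0],"travel":[0,0,-20],"jaw":-0.5},{"rotation":[0,0,0],"travel":[0,0,-20],"jaw":-0.5},{"rotation":[0,0,0],"travel":[0,0,-17],"jaw":-0.5},{"rotation":[0,0,0],"travel":[0,0,-9],"jaw":-0.5},{"rotation":[0,0,0],"travel":[0,0,-4],"jaw":-0.5},{"rotation":[0,0,0],"travel":[0,0,-2],"jaw":-0.5}]'
python3 - <<'E'
from h import *
f=lambda a:cv2.resize(cv2.cvtColor(a,cv2.COLOR_RGB2BGR),None,fx=4,fy=4,interpolation=2)
cv2.imwrite("pics/p3.png",f(shot("side")[60:200,150:350])); cv2.imwrite("pics/t3.png",f(shot("top")[135:260,190:340]))
E
```

```text
time: 13.85
ee_pos: [0.4624, 0.2933, 0.1612]
tcp_rot: [-90.0, 0.1, 5.6]
wrist_force: [0.6, -0.3, -1.4]
opening: 0.0429
time: 14.85
ee_pos: [0.4582, 0.3421, 0.0853]
tcp_rot: [-90.0, -0.0, 5.5]
wrist_force: [0.4, 0.3, 0.3]
opening: 0.0431
```

View pics/p3.png

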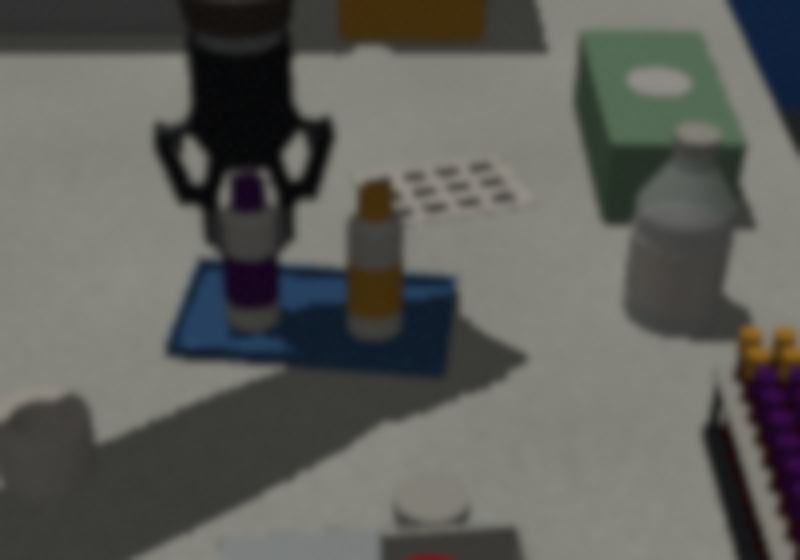

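View pics/t3.png

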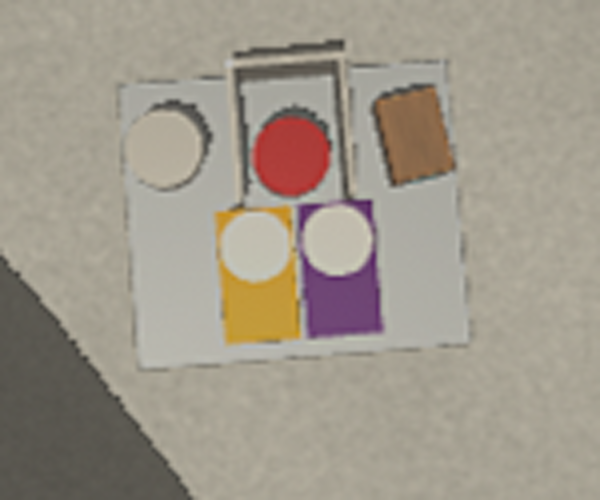

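Both bottles stand on the tray. The circles show at zoomed (255,246) and (338,241). Lowering and releasing.

```bash
python3 -m jog '[{"rotation":[0,0,0],"travel":[0,0,-1],"jaw":-0.5},{"rotation":[0,0,0],"travel":[0,0,-1],"jaw":-0.5},{"rotation":[0,0,0],"travel":[0,0,0],"jaw":-0.5}]'
python3 -m jog '[{"rotation":[0,0,0],"travel":[0,0,0],"jaw":0.15},{"rotation":[0,0,0],"travel":[0,0,0],"jaw":0.35},{"rotation":[0,0,0],"travel":[0,0,0],"jaw":0.5},{"rotation":[0,0,0],"travel":[0,0,0],"jaw":0.6},{"rotation":[0,0,0],"travel":[0,0,15],"jaw":0.6},{"rotation":[0,0,0],"travel":[0,0,30],"jaw":0.6},{"rotation":[0,0,0],"travel":[0,0,40],"jaw":0.6},{"rotation":[0,0,0],"travel":[0,0,40],"jaw":0.6}]'
python3 - <<'E'
from h import *
for n in("top",):
  im=bot.camera(n).astype(int)
  a=np.zeros(im.shape[:2],bool); a[185:205,243:285]=1
  w=a&(im.min(2)>175)
  k,l,st,c=cv2.connectedComponentsWithStats(w.astype(np.uint8))
  for i in range(1,k):
    if st[i,4]>60: print(st[i],c[i],onz(n,c[i],.008))
  h=cv2.cvtColor(im.astype(np.uint8),cv2.COLOR_RGB2HSV); r=((h[...,0]<8)|(h[...,0]>172))&(h[...,1]>150)
  r[:,320:]=0; r[:150]=0
  ys,xs=np.where(r); print("red",len(xs),xs.mean(),ys.mean(),onz(n,(xs.mean(),ys.mean()),.054))
E
```

```text
time: 15.32
ee_pos: [0.4581, 0.3422, 0.0834]
tcp_rot: [-90.0, -0.0, 5.5]
wrist_force: [-1.0, -0.1, 1.9]
opening: 0.043
time: 16.32
ee_pos: [0.4579, 0.342, 0.2104]
tcp_rot: [-90.0, -0.0, 5.5]
wrist_force: [-0.1, 0.4, -0.5]
opening: 0.0682
[246 188  16  17 105] [253.2952381  197.40952381] [ 0.52877886 -0.00193236  0.008     ]
red 277 262.40794223826714 173.57761732851986 [ 0.58744583 -0.02305053  0.054     ]
```

```bash
python3 -m jog '[{"rotation":[0,0,0],"travel":[8,-24,0],"jaw":0.6},{"rotation":[0,0,0],"travel":[18,-50,0],"jaw":0.6},{"rotation":[0,0,0],"travel":[20,-57,0],"jaw":0.6},{"rotation":[0,0,0],"travel":[20,-57,0],"jaw":0.6},{"rotation":[0,0,0],"travel":[20,-57,0],"jaw":0.6},{"rotation":[0,0,0],"travel":[20,-57,0],"jaw":0.6},{"rotation":[0,0,0],"travel":[15,-42,0],"jaw":0.6},{"rotation":[0,0,0],"travel":[8.5,-21.5,0],"jaw":0.6}]'
python3 -m jog '[{"rotation":[0,0,0],"travel":[0,0,-20],"jaw":0.6},{"rotation":[0,0,0],"travel":[0,0,-40],"jaw":0.6},{"rotation":[0,0,0],"travel":[0,0,-35],"jaw":0.6},{"rotation":[0,0,0],"travel":[0,0,-12],"jaw":0.6},{"rotation":[0,0,0],"travel":[0,0,0],"jaw":0.6}]'
python3 - <<'E'
from h import *
f=lambda a:cv2.resize(cv2.cvtColor(a,cv2.COLOR_RGB2BGR),None,fx=4,fy=4,interpolation=2)
cv2.imwrite("pics/p4.png",f(shot("side")[120:260,150:350]))
E
```

```text
time: 17.38
ee_pos: [0.5879, -0.0255, 0.2087]
tcp_rot: [-90.0, -0.0, 5.4]
wrist_force: [-0.3, 0.1, -0.5]
opening: 0.0683
time: 18.0
ee_pos: [0.5874, -0.023, 0.1013]
tcp_rot: [-90.0, 0.0, 5.5]
wrist_force: [-0.2, -0.2, 0.3]
opening: 0.0684
```

View pics/p4.png

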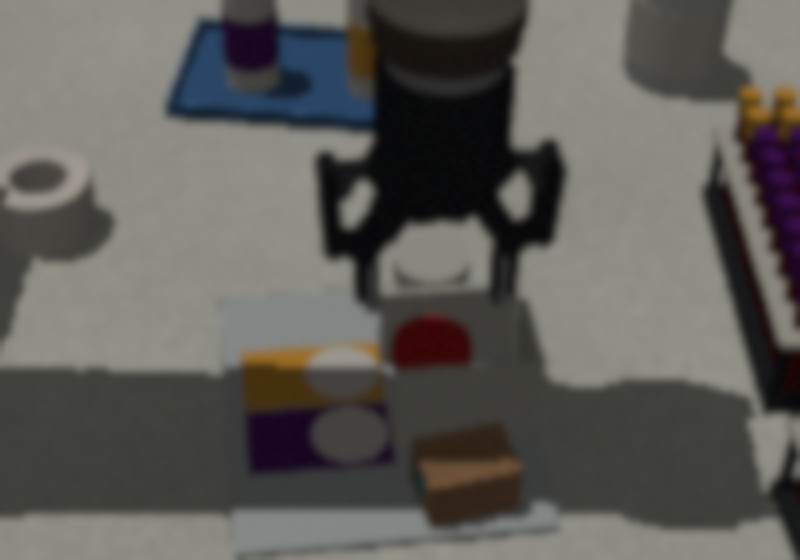

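The fingers (zoomed columns about 368 and 505) straddle the red lid at (432,343). Both bottles stand on the tray. Descending.

```bash
python3 -m jog '[{"rotation":[0,0,0],"travel":[0,0,-15],"jaw":0.6},{"rotation":[0,0,0],"travel":[0,0,-20],"jaw":0.6},{"rotation":[0,0,0],"travel":[0,0,-15],"jaw":0.6},{"rotation":[0,0,0],"travel":[0,0,-9],"jaw":0.6},{"rotation":[0,0,0],"travel":[0,0,-4],"jaw":0.6},{"rotation":[0,0,0],"travel":[0,0,0],"jaw":0.6}]'
python3 -m jog '[{"rotation":[0,0,0],"travel":[0,0,0],"jaw":0.35},{"rotation":[0,0,0],"travel":[0,0,0],"jaw":0.1},{"rotation":[0,0,0],"travel":[0,0,0],"jaw":-0.2},{"rotation":[0,0,0],"travel":[0,0,0],"jaw":-0.5},{"rotation":[0,0,0],"travel":[0,0,0],"jaw":-0.5},{"rotation":[0,0,0],"travel":[0,0,0],"jaw":-0.5},{"rotation":[0,0,0],"travel":[0,0,0],"jaw":-0.5}]' 30
```

```text
time: 18.8
ee_pos: [0.5876, -0.0234, 0.0381]
tcp_rot: [-90.0, -0.0, 5.5]
wrist_force: [-0.0, 0.1, 0.2]
opening: 0.0684
time: 19.68
ee_pos: [0.5879, -0.0234, 0.0387]
tcp_rot: [-90.0, -0.1, 5.5]
wrist_force: [-0.1, -0.2, 6.2]
opening: 0.0491
```

```bash
python3 -m jog '[{"rotation":[0,0,0],"travel":[0,0,3],"jaw":-0.5},{"rotation":[0,0,0],"travel":[0,0,8],"jaw":-0.5},{"rotation":[0,0,0],"travel":[0,0,15],"jaw":-0.5},{"rotation":[0,0,0],"travel":[0,0,25],"jaw":-0.5},{"rotation":[0,0,0],"travel":[0,0,25],"jaw":-0.5},{"rotation":[0,0,0],"travel":[0,0,14],"jaw":-0.5}]'
python3 - <<'E'
from h import *
f=lambda a:cv2.resize(cv2.cvtColor(a,cv2.COLOR_RGB2BGR),None,fx=4,fy=4,interpolation=2)
cv2.imwrite("pics/p5.png",f(shot("side")[100:240,150:350]))
E
```

```text
time: 20.42
ee_pos: [0.588, -0.0234, 0.1303]
tcp_rot: [-90.0, -0.1, 5.5]
wrist_force: [-0.5, -0.3, -0.3]
opening: 0.049
```

View pics/p5.png

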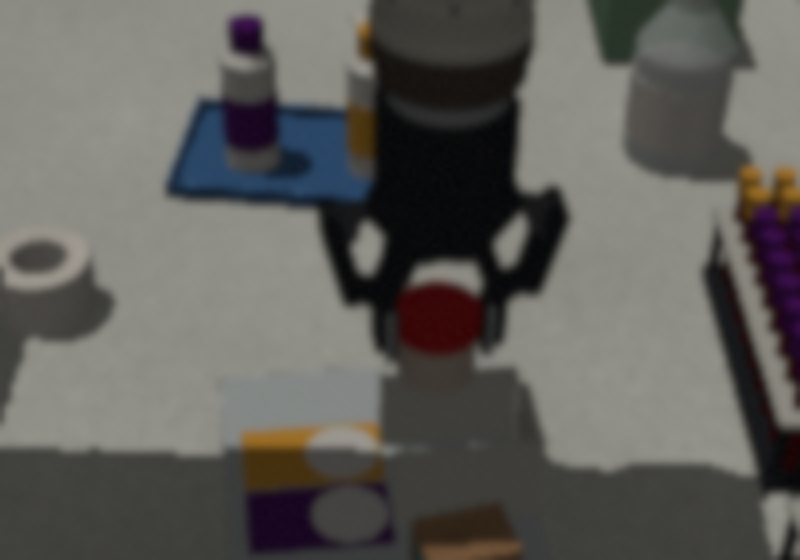

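The red pot is held upright at zoomed (440,330). Moving to the mixer.

```bash
python3 -m jog '[{"rotation":[0,0,0],"travel":[-4,-15,0],"jaw":-0.5},{"rotation":[0,0,0],"travel":[-8,-35,0],"jaw":-0.5},{"rotation":[0,0,0],"travel":[-11,-50,0],"jaw":-0.5},{"rotation":[0,0,0],"travel":[-11,-55,0],"jaw":-0.5},{"rotation":[0,0,0],"travel":[-11,-55,0],"jaw":-0.5},{"rotation":[0,0,0],"travel":[-11,-50,0],"jaw":-0.5},{"rotation":[0,0,0],"travel":[-8,-40,0],"jaw":-0.5},{"rotation":[0,0,0],"travel":[-5.5,-25,0],"jaw":-0.5}]'
python3 -m jog '[{"rotation":[0,0,0],"travel":[0,0,-15],"jaw":-0.5},{"rotation":[0,0,0],"travel":[0,0,-20],"jaw":-0.5},{"rotation":[0,0,0],"travel":[0,0,-10],"jaw":-0.5},{"rotation":[0,0,0],"travel":[0,0,-6],"jaw":-0.5},{"rotation":[0,0,0],"travel":[0,0,-3],"jaw":-0.5},{"rotation":[0,0,0],"travel":[0,0,-1],"jaw":-0.5}]'
python3 - <<'E'
from h import *
f=lambda a:cv2.resize(cv2.cvtColor(a,cv2.COLOR_RGB2BGR),None,fx=4,fy=4,interpolation=2)
cv2.imwrite("pics/p6.png",f(shot("side")[240:384,130:330]))
E
```

```text
time: 21.48
ee_pos: [0.516, -0.3508, 0.1264]
tcp_rot: [-89.9, 0.1, 5.4]
wrist_force: [0.4, 0.2, -1.1]
opening: 0.049
time: 22.22
ee_pos: [0.5182, -0.3484, 0.0733]
tcp_rot: [-90.0, -0.0, 5.5]
wrist_force: [0.3, -0.1, -1.2]
opening: 0.0488
```

View pics/p6.png

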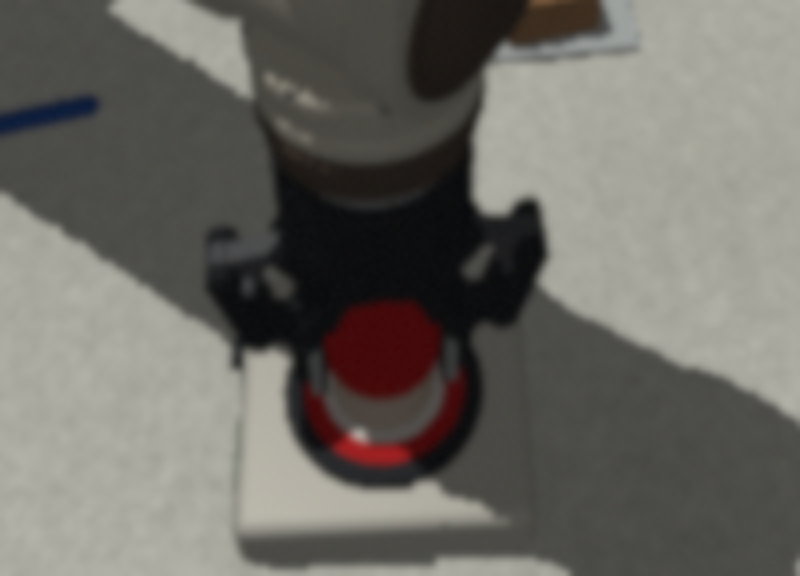

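The pot sits centred over the platform in the side view (lid at zoomed (382,350), ring centre about (384,395)). Lowering until it touches.

```bash
python3 -m jog '[{"rotation":[0,0,0],"travel":[0,0,-1],"jaw":-0.5},{"rotation":[0,0,0],"travel":[0,0,-0.5],"jaw":-0.5},{"rotation":[0,0,0],"travel":[0,0,0],"jaw":-0.5}]'
```

```text
time: 22.65
ee_pos: [0.5182, -0.3485, 0.0727]
tcp_rot: [-90.0, -0.1, 5.5]
wrist_force: [-2.0, 1.2, 5.8]
opening: 0.049
```

```bash
python3 -m jog '[{"rotation":[0,0,0],"travel":[0,0,0],"jaw":0.25},{"rotation":[0,0,0],"travel":[0,0,0],"jaw":0.4},{"rotation":[0,0,0],"travel":[0,0,0],"jaw":0.6},{"rotation":[0,0,0],"travel":[0,0,0],"jaw":0.6},{"rotation":[0,0,0],"travel":[0,0,15],"jaw":0.6},{"rotation":[0,0,0],"travel":[0,0,35],"jaw":0.8},{"rotation":[0,0,0],"travel":[0,0,50],"jaw":1},{"rotation":[0,0,0],"travel":[0,0,38],"jaw":1}]'
python3 -m jog '[{"rotation":[0,0,0],"travel":[-2,30,0],"jaw":1},{"rotation":[0,0,0],"travel":[-5,55,0],"jaw":1},{"rotation":[0,0,0],"travel":[-5,55,0],"jaw":1},{"rotation":[0,0,0],"travel":[-5,55,0],"jaw":1},{"rotation":[0,0,0],"travel":[-5,55,0],"jaw":1},{"rotation":[0,0,0],"travel":[-5,55,0],"jaw":1},{"rotation":[0,0,0],"travel":[-5,35,0],"jaw":1},{"rotation":[0,0,0],"travel":[-5,0,0],"jaw":1}]'
python3 - <<'E'
from h import *
f=lambda a:cv2.resize(cv2.cvtColor(a,cv2.COLOR_RGB2BGR),None,fx=5,fy=5,interpolation=2)
t=shot("top");s=shot("side")
cv2.imwrite("pics/t7.png",np.hstack([f(t[145:250,85:165]),f(t[150:255,345:425])]))
cv2.imwrite("pics/s7.png",np.vstack([f(s[80:160,180:280]),f(s[300:340,180:280])]))
cv2.imwrite("pics/s7b.png",f(s[300:384,170:280]))
E
```

```text
time: 23.65
ee_pos: [0.5181, -0.3485, 0.213]
tcp_rot: [-90.1, -0.1, 5.5]
wrist_force: [0.2, -0.5, -1.2]
opening: 0.0856
time: 24.65
ee_pos: [0.4808, -0.0065, 0.2108]
tcp_rot: [-90.0, -0.1, 5.7]
wrist_force: [0.8, 0.2, 0.2]
opening: 0.0855
```

View pics/t7.png

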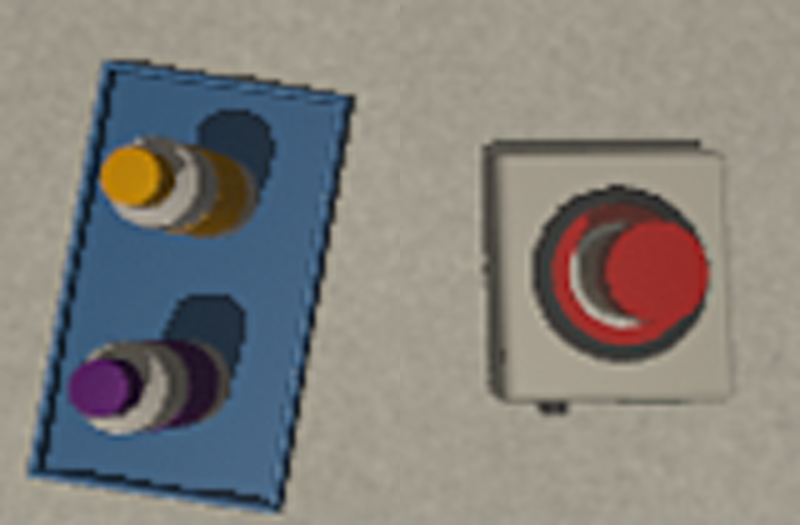

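View pics/s7b.png

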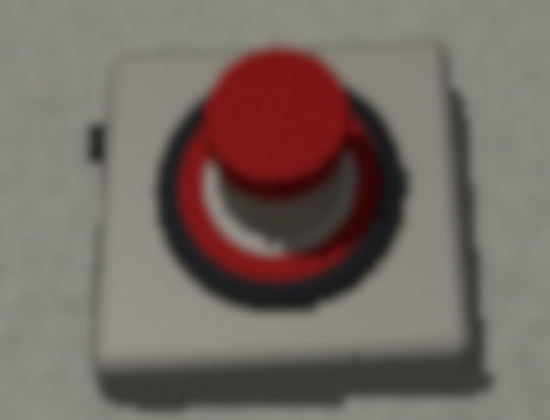

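```bash
python3 - <<'E'
from h import *
print("pot",onz("top",(396.2,204.0),.088),onz("side",(225.4,322.6),.088))
print("pur",onz("top",(105.4,222.0),.126)); print("yel",onz("top",(111.8,180.0),.126))
# circles
print("circ pur top",onz("top",(190+338.5/4-.5,135+241.5/4-.5),.008),"yel",onz("top",(190+255.5/4-.5,135+246.5/4-.5),.008))
# p4 crop side [120,150], x4: yellow (344,371) purple (350,434)
print("side yel",onz("side",(150+344.5/4-.5,120+371.5/4-.5),.008),"pur",onz("side",(150+350.5/4-.5,120+434.5/4-.5),.008))
s=cv2.imread("pics/s7.png"); print(bot.get_obs()["time"])
E
```

```text
pot [ 0.51837255 -0.3476506   0.088     ] [ 0.51867583 -0.34877994  0.088     ]
pur [0.45876089 0.33546919 0.126     ]
yel [0.55546845 0.32637016 0.126     ]
circ pur top [ 0.53687385 -0.05660527  0.008     ] yel [ 0.5321638  -0.00205514  0.008     ]
side yel [ 0.53312391 -0.0006789   0.008     ] pur [ 0.53718711 -0.05529274  0.008     ]
24.75
```

View pics/s7.png

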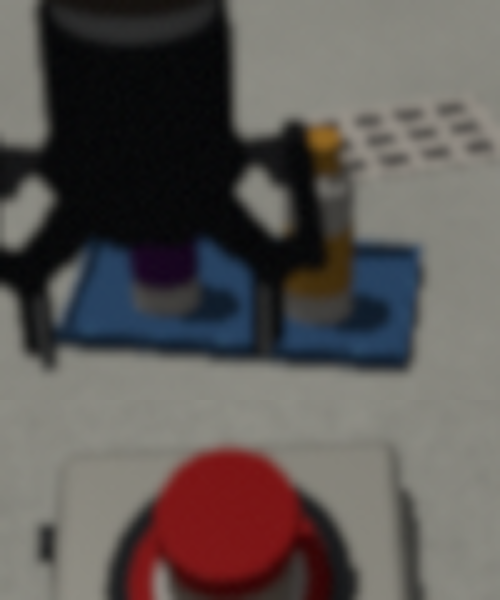

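Pot within about 1 mm of the platform centre in both views, and both bottles stand on the tray. Now I'll return purple first.

```bash
python3 -m jog '[{"rotation":[0,0,0],"travel":[-2,24,0],"jaw":1},{"rotation":[0,0,0],"travel":[-3,50,0],"jaw":1},{"rotation":[0,0,0],"travel":[-3,55,0],"jaw":1},{"rotation":[0,0,0],"travel":[-3,55,0],"jaw":1},{"rotation":[0,0,0],"travel":[-3,55,0],"jaw":1},{"rotation":[0,0,0],"travel":[-3,55,0],"jaw":1},{"rotation":[0,0,0],"travel":[-3,35,0],"jaw":1},{"rotation":[0,0,0],"travel":[-2,17.5,0],"jaw":1}]'
python3 -m jog '[{"rotation":[0,0,0],"travel":[0,0,0],"jaw":1},{"rotation":[0,0,0],"travel":[0,0,0],"jaw":1}]'
```

```text
time: 25.75
ee_pos: [0.4595, 0.3388, 0.2094]
tcp_rot: [-90.0, 0.0, 5.5]
wrist_force: [0.9, -0.4, -0.6]
opening: 0.0852
time: 26.0
ee_pos: [0.4595, 0.3368, 0.2097]
tcp_rot: [-90.0, -0.0, 5.4]
wrist_force: [-0.6, -0.4, 0.0]
opening: 0.0853
```

```bash
python3 -m jog '[{"rotation":[0,0,0],"travel":[-0.5,0.5,-20],"jaw":1},{"rotation":[0,0,0],"travel":[0,0,-25],"jaw":1},{"rotation":[0,0,0],"travel":[0,0,-25],"jaw":1},{"rotation":[0,0,0],"travel":[0,0,-25],"jaw":0.8},{"rotation":[0,0,0],"travel":[0,0,-20],"jaw":0.8},{"rotation":[0,0,0],"travel":[0,0,-11],"jaw":0.8},{"rotation":[0,0,0],"travel":[0,0,0],"jaw":0.6},{"rotation":[0,0,0],"travel":[0,0,0],"jaw":0.6}]'
python3 -m jog '[{"rotation":[0,0,0],"travel":[0,0,0],"jaw":0.4},{"rotation":[0,0,0],"travel":[0,0,0],"jaw":0.2},{"rotation":[0,0,0],"travel":[0,0,0],"jaw":-0.2},{"rotation":[0,0,0],"travel":[0,0,0],"jaw":-0.5},{"rotation":[0,0,0],"travel":[0,0,0],"jaw":-0.5},{"rotation":[0,0,0],"travel":[0,0,0],"jaw":-0.5},{"rotation":[0,0,0],"travel":[0,0,0],"jaw":-0.5},{"rotation":[0,0,0],"travel":[0,0,0],"jaw":-0.5}]' 40
python3 -m jog '[{"rotation":[0,0,0],"travel":[0,0,3],"jaw":-0.5},{"rotation":[0,0,0],"travel":[0,0,8],"jaw":-0.5},{"rotation":[0,0,0],"travel":[0,0,14],"jaw":-0.5},{"rotation":[0,0,0],"travel":[0,0,20],"jaw":-0.5},{"rotation":[0,0,0],"travel":[0,0,20],"jaw":-0.5},{"rotation":[0,0,0],"travel":[0,0,15],"jaw":-0.5}]'
python3 - <<'E'
from h import *
f=lambda a:cv2.resize(cv2.cvtColor(a,cv2.COLOR_RGB2BGR),None,fx=4,fy=4,interpolation=2)
cv2.imwrite("pics/p8.png",f(shot("side")[40:180,150:350]))
E
```

```text
time: 27.0
ee_pos: [0.459, 0.3386, 0.0845]
tcp_rot: [-90.0, -0.1, 5.5]
wrist_force: [-0.1, -0.2, 0.1]
opening: 0.0682
time: 28.0
ee_pos: [0.4585, 0.3387, 0.084]
tcp_rot: [-90.0, -0.0, 5.5]
wrist_force: [-1.7, -0.2, 5.7]
opening: 0.0429
time: 28.75
ee_pos: [0.4588, 0.3388, 0.1653]
tcp_rot: [-90.0, -0.1, 5.5]
wrist_force: [0.6, -0.3, -1.7]
opening: 0.0429
```

View pics/p8.png

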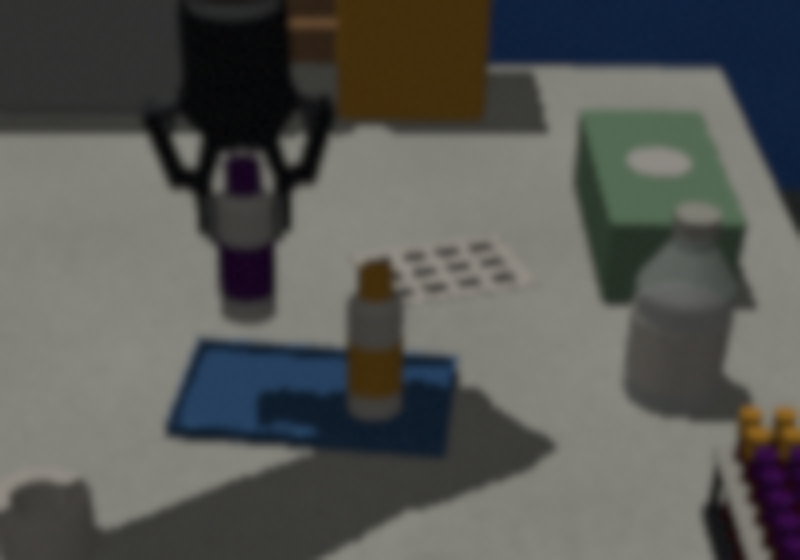

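The purple bottle is held upright (zoomed (245,260)) and yellow still stands on the tray.

```bash
python3 -m jog '[{"rotation":[0,0,0],"travel":[4,-10,0],"jaw":-0.5},{"rotation":[0,0,0],"travel":[7,-25,0],"jaw":-0.5},{"rotation":[0,0,0],"travel":[10,-45,0],"jaw":-0.5},{"rotation":[0,0,0],"travel":[12,-55,0],"jaw":-0.5},{"rotation":[0,0,0],"travel":[12,-55,0],"jaw":-0.5},{"rotation":[0,0,0],"travel":[12,-55,0],"jaw":-0.5},{"rotation":[0,0,0],"travel":[10,-55,0],"jaw":-0.5},{"rotation":[0,0,0],"travel":[6,-45,0],"jaw":-0.5}]'
python3 -m jog '[{"rotation":[0,0,0],"travel":[4,-33,0],"jaw":-0.5},{"rotation":[0,0,0],"travel":[1.5,-16,-5],"jaw":-0.5},{"rotation":[0,0,0],"travel":[0,0,-20],"jaw":-0.5},{"rotation":[0,0,0],"travel":[0,0,-20],"jaw":-0.5},{"rotation":[0,0,0],"travel":[0,0,-15],"jaw":-0.5},{"rotation":[0,0,0],"travel":[0,0,-9],"jaw":-0.5},{"rotation":[0,0,0],"travel":[0,0,-4],"jaw":-0.5},{"rotation":[0,0,0],"travel":[0,0,0],"jaw":-0.5}]'
python3 - <<'E'
from h import *
f=lambda a:cv2.resize(cv2.cvtColor(a,cv2.COLOR_RGB2BGR),None,fx=4,fy=4,interpolation=2)
cv2.imwrite("pics/p9.png",f(shot("side")[120:260,150:350]))
E
```

```text
time: 29.8
ee_pos: [0.5311, -0.0091, 0.1625]
tcp_rot: [-90.0, 0.1, 5.5]
wrist_force: [0.4, 0.2, -1.3]
opening: 0.0426
time: 30.8
ee_pos: [0.5371, -0.0553, 0.0907]
tcp_rot: [-90.0, -0.0, 5.5]
wrist_force: [0.2, 0.0, -1.3]
opening: 0.0429
```

View pics/p9.png

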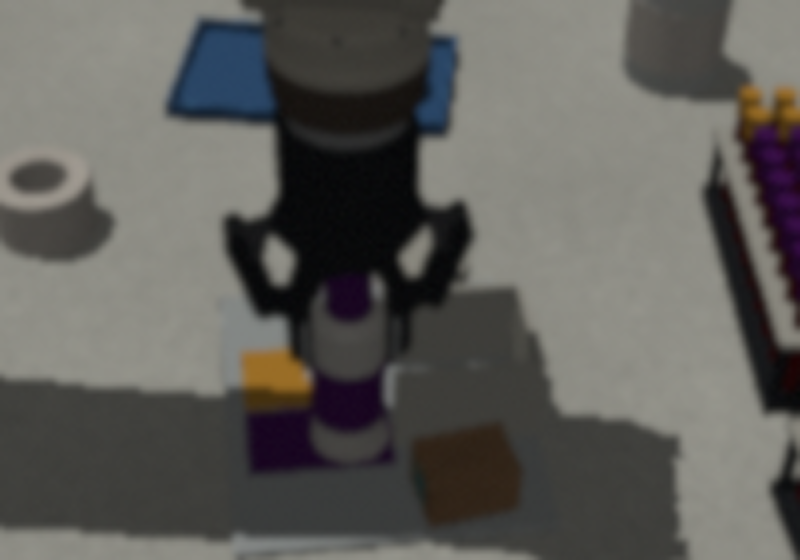

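The base (zoomed columns 310–390, bottom row about 462) covers the circle, which I measured at (350,434). Lowering.

```bash
python3 -m jog '[{"rotation":[0,0,0],"travel":[0,0,-1.5],"jaw":-0.5},{"rotation":[0,0,0],"travel":[0,0,-1],"jaw":-0.5},{"rotation":[0,0,0],"travel":[0,0,0],"jaw":-0.5}]'
```

```text
time: 31.22
ee_pos: [0.537, -0.0554, 0.0881]
tcp_rot: [-90.0, -0.0, 5.5]
wrist_force: [0.1, 0.1, -1.4]
opening: 0.0428
```

```bash
python3 -m jog '[{"rotation":[0,0,0],"travel":[0,0,-0.7],"jaw":-0.5},{"rotation":[0,0,0],"travel":[0,0,0],"jaw":-0.5}]'
```

```text
time: 31.48
ee_pos: [0.5371, -0.0555, 0.088]
tcp_rot: [-90.0, -0.0, 5.5]
wrist_force: [-2.3, 0.7, 5.6]
opening: 0.0428
```

```bash
python3 -m jog '[{"rotation":[0,0,0],"travel":[0,0,0],"jaw":0.15},{"rotation":[0,0,0],"travel":[0,0,0],"jaw":0.35},{"rotation":[0,0,0],"travel":[0,0,0],"jaw":0.5},{"rotation":[0,0,0],"travel":[0,0,0],"jaw":0.6},{"rotation":[0,0,0],"travel":[0,0,15],"jaw":0.7},{"rotation":[0,0,0],"travel":[0,0,30],"jaw":1},{"rotation":[0,0,0],"travel":[0,0,40],"jaw":1},{"rotation":[0,0,0],"travel":[0,0,38],"jaw":1}]'
python3 -m jog '[{"rotation":[0,0,0],"travel":[0,30,0],"jaw":1},{"rotation":[0,0,0],"travel":[3,50,0],"jaw":1},{"rotation":[0,0,0],"travel":[3,58,0],"jaw":1},{"rotation":[0,0,0],"travel":[3,58,0],"jaw":1},{"rotation":[0,0,0],"travel":[3,58,0],"jaw":1},{"rotation":[0,0,0],"travel":[3,58,0],"jaw":1},{"rotation":[0,0,0],"travel":[3,45,0],"jaw":1},{"rotation":[0,0,0],"travel":[2,26,0],"jaw":1}]'
python3 - <<'E'
from h import *
f=lambda a:cv2.resize(cv2.cvtColor(a,cv2.COLOR_RGB2BGR),None,fx=4,fy=4,interpolation=2)
cv2.imwrite("pics/t10.png",f(shot("top")[135:260,190:340])); print(bot.get_obs()["ee_pos"])
E
```

```text
time: 32.48
ee_pos: [0.5369, -0.0554, 0.2128]
tcp_rot: [-90.0, -0.1, 5.5]
wrist_force: [1.0, -0.1, 0.5]
opening: 0.0854
time: 33.48
ee_pos: [0.5567, 0.33, 0.211]
tcp_rot: [-90.0, -0.0, 5.6]
wrist_force: [1.1, -0.3, -0.5]
opening: 0.085
[0.55658919 0.33196393 0.21055972]
```

View pics/t10.png

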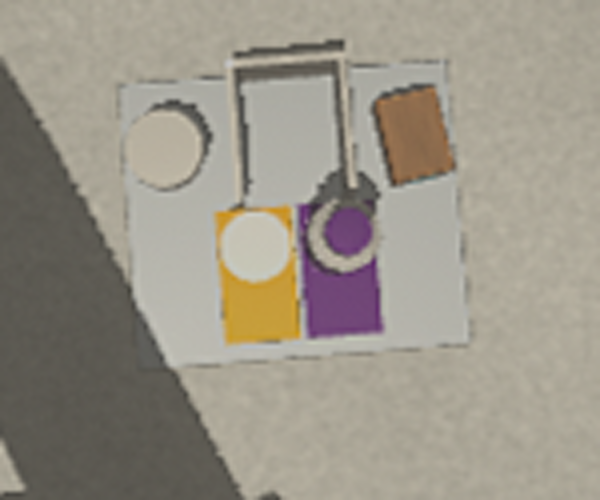

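The purple bottle stands on its circle (cap at zoomed (349,229), about (537,-55) mm). Now yellow.

```bash
python3 -m jog '[{"rotation":[0,0,0],"travel":[0,0,-20],"jaw":1},{"rotation":[0,0,0],"travel":[0,0,-25],"jaw":1},{"rotation":[0,0,0],"travel":[0,0,0],"jaw":1}]'
```

```text
time: 33.9
ee_pos: [0.5563, 0.3271, 0.1642]
tcp_rot: [-90.1, 0.1, 5.5]
wrist_force: [0.0, -0.5, 1.0]
opening: 0.0851
```

```bash
python3 -m jog '[{"rotation":[0,0,0],"travel":[0.5,0.5,-25],"jaw":1},{"rotation":[0,0,0],"travel":[0,0,-25],"jaw":1},{"rotation":[0,0,0],"travel":[0,0,-19],"jaw":0.8},{"rotation":[0,0,0],"travel":[0,0,-11],"jaw":0.7},{"rotation":[0,0,0],"travel":[0,0,0],"jaw":0.6},{"rotation":[0,0,0],"travel":[0,0,0],"jaw":0.5}]'
python3 -m jog '[{"rotation":[0,0,0],"travel":[0,0,0],"jaw":0.4},{"rotation":[0,0,0],"travel":[0,0,0],"jaw":0.2},{"rotation":[0,0,0],"travel":[0,0,0],"jaw":-0.2},{"rotation":[0,0,0],"travel":[0,0,0],"jaw":-0.5},{"rotation":[0,0,0],"travel":[0,0,0],"jaw":-0.5},{"rotation":[0,0,0],"travel":[0,0,0],"jaw":-0.5},{"rotation":[0,0,0],"travel":[0,0,0],"jaw":-0.5},{"rotation":[0,0,0],"travel":[0,0,0],"jaw":-0.5}]' 40
python3 -m jog '[{"rotation":[0,0,0],"travel":[0,0,3],"jaw":-0.5},{"rotation":[0,0,0],"travel":[0,0,8],"jaw":-0.5},{"rotation":[0,0,0],"travel":[0,0,14],"jaw":-0.5},{"rotation":[0,0,0],"travel":[0,0,20],"jaw":-0.5},{"rotation":[0,0,0],"travel":[0,0,20],"jaw":-0.5},{"rotation":[0,0,0],"travel":[0,0,15],"jaw":-0.5}]'
python3 - <<'E'
from h import *
f=lambda a:cv2.resize(cv2.cvtColor(a,cv2.COLOR_RGB2BGR),None,fx=4,fy=4,interpolation=2)
cv2.imwrite("pics/p11.png",f(shot("side")[40:180,150:350]))
E
```

```text
time: 34.65
ee_pos: [0.5579, 0.3283, 0.0864]
tcp_rot: [-90.0, -0.1, 5.5]
wrist_force: [-1.2, 0.4, 0.7]
opening: 0.0639
time: 35.65
ee_pos: [0.5575, 0.3282, 0.0859]
tcp_rot: [-90.0, -0.0, 5.5]
wrist_force: [-1.6, -0.8, 4.9]
opening: 0.0428
time: 36.4
ee_pos: [0.5578, 0.3282, 0.1672]
tcp_rot: [-90.0, -0.1, 5.5]
wrist_force: [-0.4, -0.3, -1.1]
opening: 0.0427
```

View pics/p11.png

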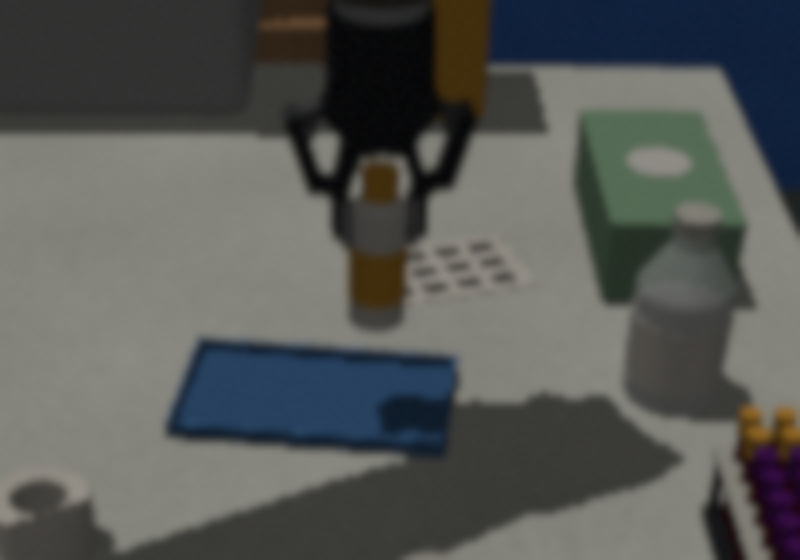

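```bash
python3 -m jog '[{"rotation":[0,0,0],"travel":[-1,-10,0],"jaw":-0.5},{"rotation":[0,0,0],"travel":[-2,-25,0],"jaw":-0.5},{"rotation":[0,0,0],"travel":[-3,-40,0],"jaw":-0.5},{"rotation":[0,0,0],"travel":[-4,-50,0],"jaw":-0.5},{"rotation":[0,0,0],"travel":[-4,-50,0],"jaw":-0.5},{"rotation":[0,0,0],"travel":[-4,-50,0],"jaw":-0.5},{"rotation":[0,0,0],"travel":[-3,-50,0],"jaw":-0.5},{"rotation":[0,0,0],"travel":[-2,-30,0],"jaw":-0.5}]'
python3 -m jog '[{"rotation":[0,0,0],"travel":[-2,-16,0],"jaw":-0.5},{"rotation":[0,0,0],"travel":[0,-8,0],"jaw":-0.5},{"rotation":[0,0,0],"travel":[0,0,-15],"jaw":-0.5},{"rotation":[0,0,0],"travel":[0,0,-20],"jaw":-0.5},{"rotation":[0,0,0],"travel":[0,0,-18],"jaw":-0.5},{"rotation":[0,0,0],"travel":[0,0,-10],"jaw":-0.5},{"rotation":[0,0,0],"travel":[0,0,0],"jaw":-0.5}]'
python3 - <<'E'
from h import *
f=lambda a:cv2.resize(cv2.cvtColor(a,cv2.COLOR_RGB2BGR),None,fx=4,fy=4,interpolation=2)
cv2.imwrite("pics/p12.png",f(shot("side")[120:260,150:350]))
E
```

```text
time: 37.45
ee_pos: [0.5334, 0.0205, 0.1644]
tcp_rot: [-90.0, 0.1, 5.4]
wrist_force: [-0.0, 0.3, -1.0]
opening: 0.0428
time: 38.33
ee_pos: [0.5321, -0.0006, 0.1014]
tcp_rot: [-90.0, 0.1, 5.5]
wrist_force: [-0.3, 0.8, -1.3]
opening: 0.0426
```

View pics/p12.png

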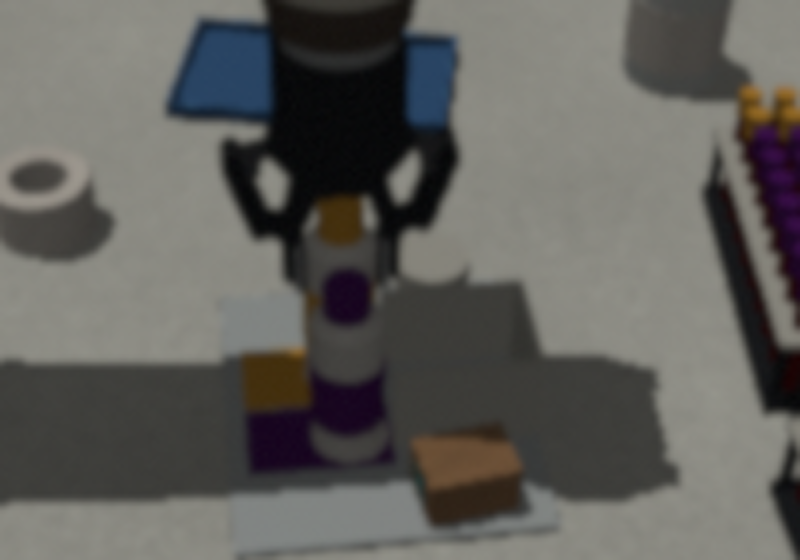

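The yellow bottle (cap at zoomed (340,218)) is above its mat behind purple, which is undisturbed. Lowering carefully.

```bash
python3 -m jog '[{"rotation":[0,0,0],"travel":[0,0,-6],"jaw":-0.5},{"rotation":[0,0,0],"travel":[0,0,-3],"jaw":-0.5},{"rotation":[0,0,0],"travel":[0,0,-1],"jaw":-0.5},{"rotation":[0,0,0],"travel":[0,0,0],"jaw":-0.5}]'
```

```text
time: 38.88
ee_pos: [0.5325, -0.001, 0.0923]
tcp_rot: [-90.0, -0.0, 5.5]
wrist_force: [0.5, 0.2, -1.5]
opening: 0.0426
```

```bash
python3 -m jog '[{"rotation":[0,0,0],"travel":[0,0,-1],"jaw":-0.5},{"rotation":[0,0,0],"travel":[0,0,-1],"jaw":-0.5},{"rotation":[0,0,0],"travel":[0,0,0],"jaw":-0.5}]'
```

```text
time: 39.25
ee_pos: [0.5324, -0.0009, 0.0902]
tcp_rot: [-90.0, 0.0, 5.5]
wrist_force: [-0.1, 0.0, -0.1]
opening: 0.0431
```

```bash
python3 -m jog '[{"rotation":[0,0,0],"travel":[0,0,-0.5],"jaw":-0.5},{"rotation":[0,0,0],"travel":[0,0,0],"jaw":-0.5}]'
```

```text
time: 39.5
ee_pos: [0.5325, -0.0009, 0.0899]
tcp_rot: [-90.0, -0.0, 5.5]
wrist_force: [-0.5, -0.2, 0.2]
opening: 0.0432
```

```bash
python3 -m jog '[{"rotation":[0,0,0],"travel":[0,0,-0.3],"jaw":-0.5},{"rotation":[0,0,0],"travel":[0,0,0],"jaw":0.15},{"rotation":[0,0,0],"travel":[0,0,0],"jaw":0.35},{"rotation":[0,0,0],"travel":[0,0,0],"jaw":0.5},{"rotation":[0,0,0],"travel":[0,0,0],"jaw":0.6},{"rotation":[0,0,0],"travel":[0,0,15],"jaw":0.7},{"rotation":[0,0,0],"travel":[0,0,30],"jaw":1},{"rotation":[0,0,0],"travel":[0,0,40],"jaw":1}]'
python3 -m jog '[{"rotation":[0,0,0],"travel":[0,0,40],"jaw":1},{"rotation":[0,0,0],"travel":[-5,30,10],"jaw":1},{"rotation":[0,0,0],"travel":[-10,50,0],"jaw":1},{"rotation":[0,0,0],"travel":[-10,50,0],"jaw":1},{"rotation":[0,0,0],"travel":[-10,50,0],"jaw":1},{"rotation":[0,0,0],"travel":[-10,50,0],"jaw":1},{"rotation":[0,0,0],"travel":[0,0,0],"jaw":1},{"rotation":[0,0,0],"travel":[0,0,0],"jaw":1}]'
python3 - <<'E'
from h import *
f=lambda a:cv2.resize(cv2.cvtColor(a,cv2.COLOR_RGB2BGR),None,fx=4,fy=4,interpolation=2)
cv2.imwrite("pics/t13.png",f(shot("top")[135:260,190:340])); cv2.imwrite("pics/s13.png",f(shot("side")[150:270,180:320]))
cv2.imwrite("pics/e13.png",np.hstack([f(shot("side")[295:384,180:280]),f(shot("top")[160:249,345:425])]))
E
```

```text
time: 40.5
ee_pos: [0.5321, -0.0009, 0.1758]
tcp_rot: [-90.0, 0.0, 5.5]
wrist_force: [0.3, 0.1, 0.4]
opening: 0.0854
time: 41.5
ee_pos: [0.4875, 0.229, 0.2252]
tcp_rot: [-90.0, -0.0, 5.6]
wrist_force: [0.3, 0.1, 0.6]
opening: 0.0857
```

View pics/t13.png

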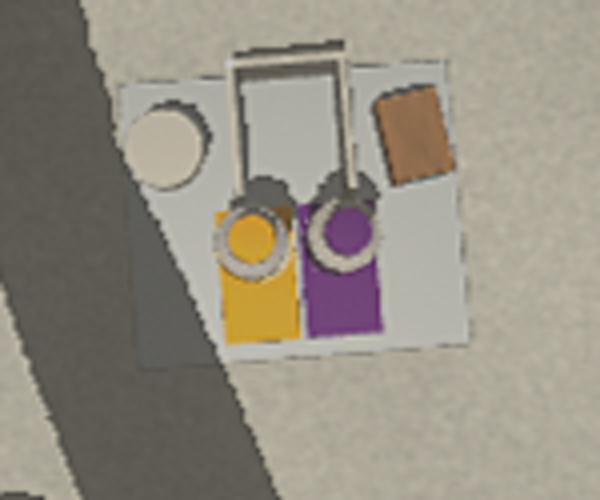

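View pics/s13.png

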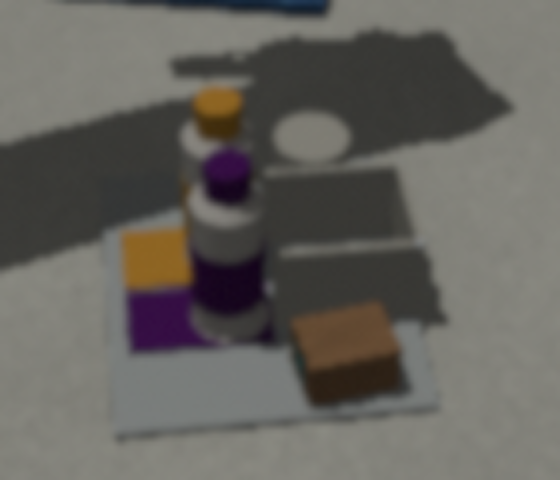

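View pics/e13.png

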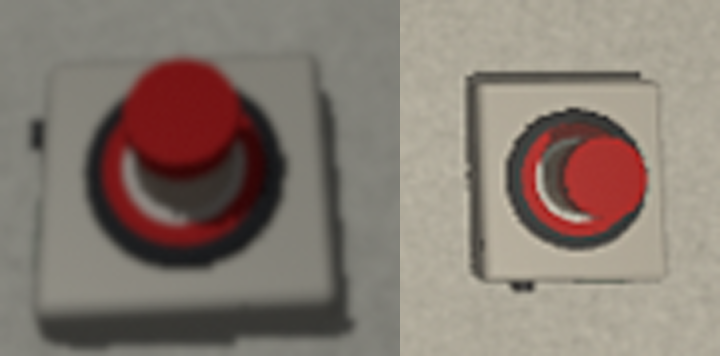

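```bash
python3 - <<'E'
from h import *
T=lambda u,v:(190+(u+.5)/4-.5,135+(v+.5)/4-.5); S=lambda u,v:(180+(u+.5)/4-.5,150+(v+.5)/4-.5)
print(onz("top",T(252,238),.13),onz("side",S(218,104),.13)); print(onz("top",T(349,229),.13),onz("side",S(229,168),.13))
print(bot.get_obs()["qd"].round(2)); bot.job_done()
E
```

```text
[0.5310891  0.00056797 0.13      ] [ 0.53031268 -0.00237525  0.13      ]
[ 0.5377272  -0.05514007  0.13      ] [ 0.53699074 -0.05863377  0.13      ]
[ 0.03  0.06 -0.1  -0.13  0.08  0.14]
the job is handed in; nothing more can be done
```

The job is finished and handed in at about 41.7 s of the 131 s allowed. I parked both bottles on the tray, set the red-lidded pot on the mixer's platform, then returned purple and yellow to their own mats.

What the last pictures showed, measured from both cameras:
- **Red-lidded pot:** it stands upright about 1 mm from the platform's centre. I measured it right after releasing it, and the last pictures show no visible change.
- **Yellow bottle:** it is upright and released, about 2–3 mm from its circle's centre.
- **Purple bottle:** it is upright and released, about 1–3 mm from its circle's centre.
- **White-lidded pot:** it shows no visible movement.
- **Gripper:** it was open and well clear, with the arm at rest.

No check failed. The two cameras disagreed by up to about 3.5 mm on the bottles' sideways position, well inside the 12 mm tolerance.

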